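# Stir the grinding beads with the rod

### The arm

A 6-joint arm with a two-finger parallel gripper is mounted at the origin on the work surface. World frame = base frame: x ahead of the robot, y to its left, z up, the work surface at z = 0. Lengths are in m, angles in rad, forces in N, time in s.
With the tool pointing down it reaches from about 0.3 to 0.775 m from the base axis. Payload 14.6 kg.
Tool frame: the origin (TCP) lies midway between the tips of the shut fingers; the grasp point (between the pads) lies 19 mm behind it (env.grasp_offset is the distance from the TCP to the grasp point, in m); z points along the fingers, y is the line along which they close (so a half turn about z gives the same grasp; the last joint's range is limited). The gripper opens to 94 mm and grips with 3 to 60 N. Pads are 16 mm wide; open, the fingers measure 119 mm over their backs; the gripper's body (75 mm by 177 mm) begins 78 mm behind the grasp point.
Start: joints at [1.108, 0.3, 1.521, -0, 1.321, -0.067], TCP at [0.212, 0.507, 0.205] pointing down, gripper open.
Joint ranges: [-3.03, 3.03], [-0.79, 2.21], [0.23, 2.52], [-1.04, 4.18], [0, 3.07], [-2.55, 2.55]. Speed limits (rad/s): [2.22, 2.22, 2.57, 3.14, 3.14, 3.14].

### API

Orientations are given as [roll, pitch, yaw] about the fixed x, y, z axes, in that order (R = Rz(yaw) Ry(pitch) Rx(roll)).
In Python, from workcell import env, eyes, order gives the robot as it stands.
- The arm moves only by the tool servo_tool, never from a script. Its argument "increments" is a list of rows, each a list of 3 entries, a list of its own where there are three numbers: the turn, a rotation vector about the tool's x, y, z each as a share of 0.1 rad, from -1 to 1, then the shift along the tool's x, y, z each as a share of 100 mm, from -1 to 1, then the gripper command: -1 is fully open, 1 is shut, values between are in proportion. In form: [[[wx, wy, wz], [x, y, z], jaw], ...]. A call has 1 to 5 rows; each row shifts and turns the commanded pose from where the row before left it, along the tool's axes as they then stand; what a row does not reach is not made up. A row lasts 1/8 s, in which the tool goes at most 62.5 mm and 10.7 degrees, less where a joint would pass 70% of its speed; a pose out of reach is approached as far as the arm can. A call with a number of a shift or a turn outside -1 to 1 is refused whole. A call with a gripper value outside its range is refused whole. The fingers move at their own pace and stop on an object; "squeeze" is the grip in N (left out, the last holds). Time passes only in rows, so rows that do not move let the fingers close. It gives the time, the measured TCP pose, the force, the opening and the grip force at its end, in the units of the state.
- env.get_state(): the state, without advancing time (a new reading comes with each control period).
- eyes.camera(name): name is "scene" or "top" or "wrist"; returns a dict with "frame" (420x560x3 uint8, blue, green, red), "range_z" (420x560 float32, m along the optical axis (not along the pixel's ray), 0 where there is no reading), "fx", "fy", "cx", "cy" (pixels), "xyz" and "orientation" of the camera in the world. Camera axes: x right, y up, looking along -z (the intrinsics and any distortion apply to the point x, -y, -z); pixel columns grow to the right and rows downward; lengths in m; the calibration is good to about 2 mm. The wrist camera is an equidistant fisheye: a pixel r from the principal point sees the ray r / f radians off the axis. A picture is of the moment at which its call begins.
- order.finish_job(): hands the job in; it is judged then, once.
The state is a dict: "time": time; "q": joint angles; "qvel": joint speeds; "joint_efforts": joint torques, N m; "tcp_pos": TCP position; "tool_rot": TCP orientation; "force": force on the tool from outside, world axes, zero at the start; "moment": the same for the moment, N m; "opening": finger opening in m; "gripper_force": force on a finger pad.
Only numpy, scipy, OpenCV 4.12 (cv2) and the standard library are available. Lean on these libraries where they do the work, as an engineer would, in place of code of your own. Each camera call takes 0.05 s, during which the arm holds its last target. There are 200 camera calls.

### The job

Take the stirring rod from the drying rack, lay it in the two saddles of the rod rest (handle towards the robot) and let go, then take it again by its handle. With the tip down among the beads, stir three full wide circles clockwise seen from above, wide enough to drive every bead out of its place; then lay the rod back in the rest the same way round and let go. Go gently: all beads stay in the jar, the jar stays upright where it is, the rod is not pressed hard on it, and the other things on the bench are left alone.

Things in the scene. Friction and masses are not known exactly. Their poses are not given: they have to be found in the camera images.
- rod: Stirring rod, 220 mm long, 80 g: a white square handle (16 x 16 mm, 75 mm long) and a round steel shaft 10 mm thick with a rounded end. Origin on its axis at mid-length; x runs along the axis towards the steel tip (handle from x = -110 to -35 mm, shaft from there to +110 mm). At the start it lies level in the drying rack.
- rod_tip (a point): The rod's steel tip, 110 mm along +x from its origin.
- rod_handle (a point): Grip point on the handle's axis, 80 mm along -x from the rod's origin, 30 mm from the handle's end.
- rack: Fixed wooden drying rack, 250 x 60 mm, 87 mm high, x along the rod. Two slotted blocks hide the rod's ends between walls that stand 27 mm above its axis (handle block x = -117 to -38 mm, shaft block +40 to +117 mm, both 36 to 40 mm wide in y); only the middle, x = -38 to +40 mm, is free to grip. Slots open upwards. Origin under its centre, on the bench; the rod's axis lies 60 mm above it.
- rest: Fixed rod rest: grey base 190 x 70 x 10 mm with two steel U saddles, open upwards. Origin on the bench; x is the way the rod's tip must point. Saddle for the handle, nearer the robot, at x = -50 mm, for the shaft at x = +80 mm, each 12 mm long, 30 mm wide inside, 44 mm outside; side walls rise 22 mm over the saddle floors, which lie at z = 72 mm (handle) and 75 mm (shaft).
- rest_bed (a point): Where the rod's origin belongs when it lies in the rest: 80 mm above the rest's origin, axes of the rest.
- jar: Loose round white porcelain milling jar, 0.95 kg, 140 mm across outside, 124 mm inside, 65 mm high, open on top; flat inner floor 8 mm above its origin, which is the centre of its underside; z up.
- bead1: Chunky steel grinding bead, a short cylinder 24 mm across and 22 mm high, 50 g, origin at its centre; one of six that stand in a close ring round the middle of the jar's floor, centres about 28 mm from the jar's axis.
- bead2: Chunky steel grinding bead, a short cylinder 24 mm across and 22 mm high, 50 g, origin at its centre; one of six that stand in a close ring round the middle of the jar's floor, centres about 28 mm from the jar's axis.
- bead3: Chunky steel grinding bead, a short cylinder 24 mm across and 22 mm high, 50 g, origin at its centre; one of six that stand in a close ring round the middle of the jar's floor, centres about 28 mm from the jar's axis.
- bead4: Chunky steel grinding bead, a short cylinder 24 mm across and 22 mm high, 50 g, origin at its centre; one of six that stand in a close ring round the middle of the jar's floor, centres about 28 mm from the jar's axis.
- bead5: Chunky steel grinding bead, a short cylinder 24 mm across and 22 mm high, 50 g, origin at its centre; one of six that stand in a close ring round the middle of the jar's floor, centres about 28 mm from the jar's axis.
- bead6: Chunky steel grinding bead, a short cylinder 24 mm across and 22 mm high, 50 g, origin at its centre; one of six that stand in a close ring round the middle of the jar's floor, centres about 28 mm from the jar's axis.
- wash_bottle: Bystander: white bottle 64 mm across, 160 mm high; origin under its centre.
- reagent_jar: Bystander: brown jar with black cap, 60 mm across, 85 mm high; origin under its centre.
- cup: Bystander: clear cup 70 mm across, 75 mm high; origin under its centre.
- dish: Bystander: white dish 90 mm across, 16 mm high; origin under its centre.
- stopper: Bystander: rubber stopper, 28 mm across at the foot, 36 mm at the top, 30 mm high; origin under its centre.

How it is judged:
By the outcome, as a careful person would: the job done as asked, in the order asked, and still so for the second after the job is handed in, with the robot touching nothing.
It also fails if it takes over 72 s, if anything falls off the work surface, if the arm or the gripper's body presses on something with over 40 N, if the wrist force passes 120 N, or if a joint passes its speed limit or range.

## Working session

There is one attempt and no reset: what is moved stays moved. The work goes in short steps, Python scripts to look and compute and a tool call to move; the robot and the scene stay as the last step left them, time stands still between calls to the robot, and variables do not carry over. Pictures are saved under pics/ and viewed, at most 10 in all, crops included, and the job is handed in when it is done.

Besides the shell and the picture viewer there is one more tool, called after "Request:" as name(argument=value, ...), one argument or row to a line, values as JSON. servo_tool: Moves the arm, as the interface text tells. Its arguments: {"type":"object","properties":{"increments":{"type":"array"},"squeeze":{"type":"number"}},"required":["increments"]}

```bash
ls; mkdir -p pics
cat > h.py <<'E'
from workcell import env, eyes, order
import numpy as np, cv2
from scipy.spatial.transform import Rotation as R
def rot(c):
    o=np.array(c["orientation"],float)
    return o if o.shape==(3,3) else R.from_euler('xyz',o).as_matrix()
def pts(c):
    z=c["range_z"].astype(float); v,u=np.mgrid[:z.shape[0],:z.shape[1]]
    P=np.stack([(u-c["cx"])/c["fx"]*z,-(v-c["cy"])/c["fy"]*z,-z],-1)
    W=P@rot(c).T+np.array(c["xyz"]); W[z<=0]=np.nan
    return W
def ray(c,u,v):
    d=np.array([(u-c["cx"])/c["fx"],-(v-c["cy"])/c["fy"],-1.])
    return rot(c)@d
def on_plane(c,u,v,h):
    d=ray(c,u,v); o=np.array(c["xyz"]); return o+d*(h-o[2])/d[2]
E
python3 - <<'E'
from h import *
for n in("scene","top"):
    c=eyes.camera(n); cv2.imwrite(f"pics/{n}0.png",c["frame"]); print(n,{k:c[k] for k in c if k not in("frame","range_z")})
    np.save(f"{n}.npy",c,allow_pickle=True)
print(env.get_state(), env.grasp_offset)
E
```

```text
pics
scene {'fx': 399.5025974017124, 'fy': 399.5025974017124, 'cx': 269.98912845486024, 'cy': 214.38611122002473, 'xyz': array([ 0.86726713, -0.38100579,  0.82322228]), 'orientation': array([0.62295006, 0.0093326 , 0.61940098])}
top {'fx': 442.8576173869559, 'fy': 442.8576173869559, 'cx': 275.2228545037232, 'cy': 207.00495774971355, 'xyz': array([0.40384608, 0.0430193 , 1.06391041]), 'orientation': array([ 0.14804927,  0.01455256, -1.57171417])}
{'time': 0.1, 'q': array([ 1.10835900e+00,  3.00393850e-01,  1.52151280e+00, -2.00645463e-05,
        1.32066749e+00, -6.65769159e-02]), 'qvel': array([ 0.00105545, -0.00193626, -0.00513717,  0.00051131, -0.00138183,
       -0.00020296]), 'joint_efforts': array([ 9.52300543e-04, -5.32648480e+01, -3.53279042e+01,  7.09381420e-02,
        2.34901981e-02, -4.95919892e-05]), 'tcp_pos': array([0.21197657, 0.50726594, 0.20495758]), 'tool_rot': array([-3.14061205e+00, -4.59035294e-05,  2.74573719e+00]), 'force': array([-0.14115426,  0.28161895, -0.59961989]), 'moment': array([-0.01724509,  0.02336079, -0.02063409]), 'gripper_force': 0.0, 'opening': 0.09425919022126304} 0.0188
```

View pics/top0.png

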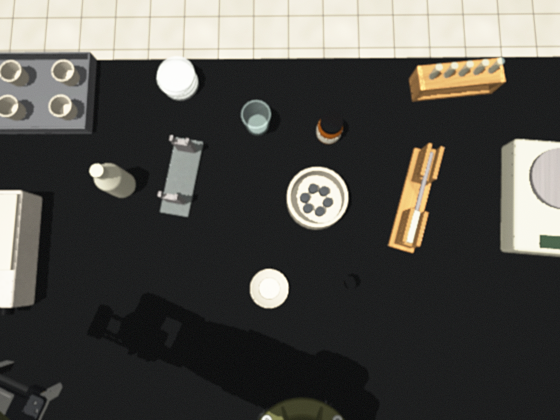

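View pics/scene0.png

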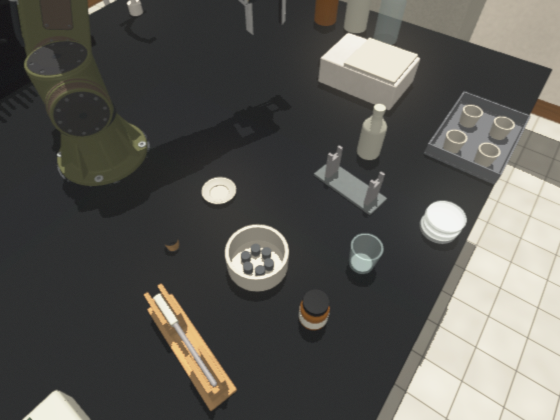

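The top view shows the rack with the rod at about (418,198), its white handle at (412,228). The jar is at (318,198) and the rest at (182,177), with saddles at (168,197) and (180,140). The scene view agrees. Next I'll measure poses.

```bash
cat > m.py <<'E'
from h import *
for n in("top","scene"):
    c=np.load(f"{n}.npy",allow_pickle=True).item(); W=pts(c); 
    X,Y,Z=W[...,0],W[...,1],W[...,2]
    print(n,"table z",np.nanmedian(Z[(X>.3)&(X<.7)&(abs(Y)<.4)]))
    def box(x0,x1,y0,y1,z0,z1): return (X>x0)&(X<x1)&(Y>y0)&(Y<y1)&(Z>z0)&(Z<z1)
    # jar rim
    m=box(.3,.6,-.18,.05,.058,.072); p=W[m][:,:2].astype(np.float32)
    if len(p)>20:
        A=np.c_[2*p,np.ones(len(p))]; s=np.linalg.lstsq(A,(p**2).sum(1),rcond=None)[0]; print("jar rim",s[:2],np.sqrt(s[2]+s[:2]@s[:2]),len(p),np.median(W[m][:,2]), cv2.minEnclosingCircle(p))
    # rest
    for nm,z0,z1 in(("base",.005,.02),("saddle",.06,.11)):
        m=box(.35,.68,.14,.36,z0,z1).astype(np.uint8); k,l,st,ce=cv2.connectedComponentsWithStats(m)
        for i in range(1,k):
            if st[i,4]>15:
                p=W[l==i]; print(nm,st[i],p.mean(0),np.nanmax(p[:,2]),cv2.minAreaRect((p[:,:2]*1000).astype(np.float32)))
    # rack
    for nm,z0,z1 in(("walls",.08,.095),("rod",.052,.077)):
        m=box(.3,.7,-.36,-.14,z0,z1).astype(np.uint8); k,l,st,ce=cv2.connectedComponentsWithStats(m)
        for i in range(1,k):
            if st[i,4]>15:
                p=W[l==i]; print(nm,st[i],p.mean(0),cv2.minAreaRect((p[:,:2]*1000).astype(np.float32)))
    # low-saturation pixels in rack = rod
    hsv=cv2.cvtColor(c["frame"],cv2.COLOR_BGR2HSV)
    m=box(.3,.7,-.36,-.14,.05,.08)&(hsv[...,1]<70)
    v,u=np.nonzero(m); print("rodpx",len(u)); 
    if len(u)>10: p=W[m]; print(cv2.fitLine((p[:,:2]).astype(np.float32),cv2.DIST_HUBER,0,.001,.001).ravel(),p.min(0),p.max(0))
E
python3 m.py
```

```text
top table z -0.00014362965888370383
jar rim [ 0.57547585 -0.03887286] 0.06543334833748862 402 0.06392379439016055 ((0.5753881931304932, -0.03875470906496048), 0.0696578174829483)
base [ 160  159   40   58 1435] [0.61425618 0.28868249 0.00948681] 0.01970378565735631 ((613.771484375, 290.6695251464844), (71.02819061279297, 142.74513244628906), 80.10357666015625)
saddle [158 192  23  10 140] [0.5750894  0.29688705 0.07828482] 0.09737243577819521 ((575.8446044921875, 297.1353759765625), (44.10160827636719, 12.562281608581543), 79.37055206298828)
walls [420 144  13  33 151] [ 0.6567511  -0.28283704  0.08603794] ((657.5924682617188, -283.5890808105469), (9.511667251586914, 77.63794708251953), 73.28150939941406)
walls [432 147  13  33 157] [ 0.64912243 -0.30972721  0.08569142] ((649.5698852539062, -309.9990539550781), (10.378440856933594, 77.84622192382812), 72.0801773071289)
walls [402 208  13  35 166] [ 0.50871103 -0.23652837  0.08588019] ((508.9491271972656, -237.00218200683594), (10.162640571594238, 78.78488159179688), 73.72563934326172)
walls [416 212  13  35 171] [ 0.49934747 -0.26587
[... 1402 characters left out ...]
06), (8.904337882995605, 79.13597106933594), 73.19071197509766)
walls [198 345  27  39 234] [ 0.66004696 -0.28407997  0.08730877] ((658.4979858398438, -283.4649658203125), (9.087213516235352, 76.64183807373047), 73.19065856933594)
walls [185 355  27  39 237] [ 0.65214545 -0.31072828  0.08744289] ((650.6532592773438, -310.27386474609375), (8.893343925476074, 76.72793579101562), 73.28421783447266)
rod [ 152  293   75  105 1135] [ 0.59088581 -0.2775701   0.06297736] ((579.8203125, -274.7496337890625), (39.414363861083984, 233.03854370117188), 72.52442932128906)
rodpx 725
[ 0.95752925 -0.28833613  0.5719971  -0.27132612] [ 0.47014543 -0.30752305  0.0500288 ] [ 0.68238674 -0.23215038  0.07278963]
```

Request:
servo_tool(
  increments=[
    [[0, 0, 0], [-0.426, -0.386, 0], -1],
    [[0, 0, 0], [-0.426, -0.386, 0], -1],
    [[0, 0, 0], [-0.426, -0.386, 0], -1],
    [[0, 0, 0], [-0.426, -0.386, 0], -1],
    [[0, 0, 0], [-0.426, -0.386, 0], -1],
  ],
)

```text
time: 0.72
tcp_pos: [0.3345, 0.2455, 0.2054]
tool_rot: [-3.142, 0.0, 2.746]
force: [1.2, -0.2, -0.2]
opening: 0.0941
gripper_force: 0.0
```

Request:
servo_tool(
  increments=[
    [[0, 0, 0], [-0.426, -0.386, 0], -1],
    [[0, 0, 0], [-0.426, -0.386, 0], -1],
    [[0, 0, 0], [-0.426, -0.386, 0], -1],
    [[0, 0, 0], [-0.426, -0.386, 0], -1],
    [[0, 0, 0], [-0.426, -0.386, 0], -1],
  ],
)

```text
time: 1.35
tcp_pos: [0.4567, -0.0148, 0.2054]
tool_rot: [3.142, -0.0, 2.746]
force: [0.7, -0.0, 0.3]
opening: 0.0937
gripper_force: 0.0
```

Request:
servo_tool(
  increments=[
    [[0, 0, 0], [-0.426, -0.386, 0], -1],
    [[0, 0, 0], [-0.426, -0.386, 0], -1],
    [[0, 0, 0], [-0.426, -0.386, 0], -1],
    [[0, 0, 0], [-0.426, -0.386, 0], -1],
    [[0, 0, -1], [-0.426, -0.386, 0], -1],
  ],
)

```text
time: 1.98
tcp_pos: [0.5788, -0.2749, 0.205]
tool_rot: [3.141, -0.001, 2.847]
force: [0.5, -0.3, 1.0]
opening: 0.0941
gripper_force: 0.0
```

```bash
cat >> h.py <<'E'
def wrist():
    c=eyes.camera("wrist"); z=c["range_z"].astype(float); v,u=np.mgrid[:z.shape[0],:z.shape[1]]
    dx,dy=(u-c["cx"])/c["fx"],(v-c["cy"])/c["fy"]; th=np.hypot(dx,dy); s=np.where(th>1e-9,np.tan(np.minimum(th,1.5))/np.maximum(th,1e-9),1)
    W=np.stack([dx*s*z,-dy*s*z,-z],-1)@rot(c).T+np.array(c["xyz"]); W[(z<=0)|(th>1.4)]=np.nan
    return c,W
def rel(target_xyz,target_R=None):
    s=env.get_state(); Rt=R.from_euler('xyz',s["tool_rot"])
    print("shift tool(100mm)",np.round(Rt.inv().apply(np.array(target_xyz)-s["tcp_pos"])*10,3))
    if target_R is not None: print("turn tool(.1rad)",np.round((Rt.inv()*target_R).as_rotvec()*10,3))
E
python3 - <<'E'
from h import *
c,W=wrist(); cv2.imwrite("pics/w1.png",c["frame"])
X,Y,Z=W[...,0],W[...,1],W[...,2]; hsv=cv2.cvtColor(c["frame"],cv2.COLOR_BGR2HSV)
m=(X>.45)&(X<.7)&(Y>-.33)&(Y<-.21)&(Z>.05)&(Z<.08)&(hsv[...,1]<60)
p=W[m]; print(m.sum()); f=cv2.fitLine(p[:,:2].astype(np.float32),cv2.DIST_HUBER,0,.001,.001).ravel(); print("rod line",f,p.min(0),p.max(0),np.nanmedian(p[:,2]))
d=f[:2]*np.sign(f[0]); t=(p[:,:2]-[.5785,-.274])@d; print("t",np.percentile(t,[0,2,98,100]),"yaw",np.arctan2(d[1],d[0]))
n=np.array([-d[1],d[0]]); print("lateral off of tcp from line",(np.array([.5788,-.2749])-f[2:])@n)
mid=m&(abs((W[...,:2]-[.5785,-.274])@d)<.03); print("mid",np.nanmean(W[mid],0), mid.sum())
fl=(abs((W[...,:2]-[.5785,-.274])@d)<.03)&(abs(abs((W[...,:2]-[.5785,-.274])@n)-.022)<.006); print("rack floor beside rod z",np.nanpercentile(Z[fl],[5,50,95]))
for nme in("top","scene"):
    c=np.load(nme+".npy",allow_pickle=True).item(); W=pts(c); X,Y,Z=W[...,0],W[...,1],W[...,2]
    for k,z0,z1,b in(("base",.005,.016,(.45,.8,.22,.37)),("saddle",.06,.11,(.45,.8,.22,.37)),("bottle",.04,.17,(.45,.8,.38,.6)),("reag",.03,.1,(.6,.9,-.15,.02)),("cup",.03,.1,(.6,.9,.03,.2))):
        m=(X>b[0])&(X<b[1])&(Y>b[2])&(Y<b[3])&(Z>z0)&(Z<z1); kk,l,st,_=cv2.connectedComponentsWithStats(m.astype(np.uint8))
        for i in range(1,kk):
            if st[i,4]>15: q=W[l==i]; print(nme,k,st[i,4],np.round(q.mean(0),3),"zmax",q[:,2].max().round(3),np.round(np.array(cv2.boxPoints(cv2.minAreaRect((q[:,:2]*1000).astype(np.float32)))),0).tolist())
E
```

```text
2422
rod line [ 0.9569912  -0.29011688  0.5471542  -0.26440424] [ 0.46935603 -0.30817762  0.05009636] [ 0.6866413  -0.23490822  0.06881916] 0.06435324467575146
t [-0.11254131 -0.10805592  0.09897689  0.11221602] yaw -0.29434896
lateral off of tcp from line -0.0008633684420635246
mid [ 0.57865194 -0.27371865  0.06258315] 541
rack floor beside rod z [0.01023646 0.31900948 0.34020871]
top base 1758 [0.63  0.285 0.009] zmax 0.016 [[537.0, 268.0], [724.0, 235.0], [736.0, 305.0], [550.0, 338.0]]
top saddle 159 [0.702 0.275 0.08 ] zmax 0.1 [[693.0, 254.0], [706.0, 252.0], [714.0, 296.0], [701.0, 298.0]]
top saddle 140 [0.575 0.297 0.078] zmax 0.097 [[566.0, 277.0], [578.0, 274.0], [586.0, 318.0], [574.0, 320.0]]
top bottle 73 [0.786 0.574 0.047] zmax 0.052 [[776.0, 598.0], [779.0, 550.0], [800.0, 552.0], [797.0, 600.0]]
top bottle 945 [0.611 0.421 0.109] zmax 0.163 [[574.0, 420.0], [627.0, 388.0], [656.0, 436.0], [603.0, 468.0]]
top reag 626 [ 0.741 -0.071  0.074] zmax 0.09 [[708.0, -58.0], [730.0, -109.0], [782.0, -86.0], [760.0, -35.0]]
top reag 381 [ 0.627 -0.045  0.057] zmax 0.069 [[600
[... 591 characters left out ...]
, 415.0], [639.0, 459.0]]
scene bottle 62 [0.787 0.574 0.046] zmax 0.052 [[773.0, 596.0], [781.0, 546.0], [801.0, 549.0], [793.0, 599.0]]
scene reag 551 [ 0.628 -0.055  0.055] zmax 0.068 [[600.0, 20.0], [601.0, -105.0], [647.0, -105.0], [646.0, 20.0]]
scene reag 19 [ 0.607 -0.03   0.031] zmax 0.034 [[599.0, -36.0], [612.0, -39.0], [616.0, -25.0], [603.0, -21.0]]
scene reag 17 [ 0.604 -0.059  0.031] zmax 0.033 [[600.0, -69.0], [608.0, -70.0], [610.0, -49.0], [602.0, -48.0]]
scene reag 899 [ 0.751 -0.081  0.073] zmax 0.089 [[711.0, -87.0], [760.0, -114.0], [787.0, -66.0], [739.0, -38.0]]
scene cup 746 [0.77  0.104 0.058] zmax 0.078 [[723.0, 108.0], [765.0, 55.0], [818.0, 97.0], [776.0, 150.0]]
```

View pics/w1.png

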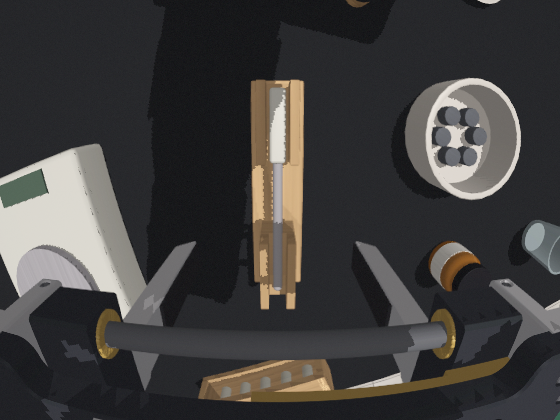

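The wrist view shows the rod centred between the fingers, with the handle at (278,140) and the shaft running to (278,290). The middle is free. I'll descend and grip.

Request:
servo_tool(
  increments=[
    [[0, 0, 0], [0.084, 0.008, 0.4], -1],
    [[0, 0, 0], [0, 0, 0.5], -1],
    [[0, 0, 0], [0, 0, 0.5], -1],
    [[0, 0, 0], [0, 0, 0.24], -1],
    [[0, 0, 0], [0, 0, 0], -1],
  ],
)

```text
time: 2.65
tcp_pos: [0.5696, -0.2693, 0.0395]
tool_rot: [3.141, -0.004, 2.846]
force: [0.0, -0.2, 0.7]
opening: 0.0938
gripper_force: 0.0
```

Request:
servo_tool(
  increments=[
    [[0, 0, 0], [0, 0, 0], 1],
    [[0, 0, 0], [0, 0, 0], 1],
    [[0, 0, 0], [0, 0, 0], 1],
    [[0, 0, 0], [0, 0, 0], 1],
    [[0, 0, 0], [0, 0, 0], 1],
  ],
  squeeze=25,
)

```text
time: 3.28
tcp_pos: [0.5706, -0.2699, 0.0416]
tool_rot: [-3.142, 0.0, 2.846]
force: [-0.1, -0.0, 0.2]
opening: 0.0475
gripper_force: 0.0
```

Request:
servo_tool(
  increments=[
    [[0, 0, 0], [0, -0.015, 0], 1],
    [[0, 0, 0], [0, 0, 0], 1],
    [[0, 0, 0], [0, 0, 0], 1],
    [[0, 0, 0], [0, 0, 0], 1],
    [[0, 0, 0], [0, 0, 0], 1],
  ],
)

```text
time: 3.9
tcp_pos: [0.5702, -0.2713, 0.0414]
tool_rot: [3.142, -0.0, 2.846]
force: [0.3, -0.1, -0.3]
opening: 0.0094
gripper_force: 25.0
```

Request:
servo_tool(
  increments=[
    [[0, 0, 0], [0, 0, 0], 1],
    [[0, 0, 0], [0, 0, 0], 1],
    [[0, 0, 0], [0, 0, -0.05], 1],
    [[0, 0, 0], [0, 0, -0.1], 1],
    [[0, 0, 0], [0, 0, -0.15], 1],
  ],
)

```text
time: 4.53
tcp_pos: [0.5701, -0.2714, 0.0723]
tool_rot: [-3.142, -0.0, 2.846]
force: [-0.3, 0.5, 0.4]
opening: 0.0088
gripper_force: 25.0
```

Request:
servo_tool(
  increments=[
    [[0, 0, 0], [0, 0, -0.44], 1],
    [[0, 0, 0], [0, 0, -0.44], 1],
    [[0, 0, 0], [0, 0, -0.45], 1],
    [[0, 0, 0], [0.118, 0.45, 0], 1],
    [[0, 0, 0], [0.118, 0.551, 0], 1],
  ],
)

```text
time: 5.15
tcp_pos: [0.5766, -0.1682, 0.206]
tool_rot: [-3.141, 0.002, 2.844]
force: [0.9, 0.7, -0.1]
opening: 0.0092
gripper_force: 25.0
```

Request:
servo_tool(
  increments=[
    [[0, 0, 0], [0.118, 0.551, 0], 1],
    [[0, 0, 0], [0.118, 0.551, 0], 1],
    [[0, 0, 0], [0.118, 0.551, 0], 1],
    [[0, 0, 0], [0.118, 0.551, 0], 1],
    [[0, 0, 0], [0.118, 0.551, 0], 1],
  ],
)

```text
time: 5.78
tcp_pos: [0.6006, 0.1139, 0.2058]
tool_rot: [3.141, 0.001, 2.846]
force: [0.2, 0.2, 0.0]
opening: 0.009
gripper_force: 25.0
```

Request:
servo_tool(
  increments=[
    [[0, 0, 0], [0.118, 0.551, 0], 1],
    [[0, 0, 0], [0.118, 0.551, 0], 1],
    [[0, 0, 0], [0.118, 0.551, 0], 1],
    [[0, 0, -0.6], [0, 0.1, 0], 1],
    [[0, 0, -0.62], [0, 0, 0], 1],
  ],
)

```text
time: 6.4
tcp_pos: [0.6176, 0.2913, 0.2052]
tool_rot: [3.141, 0.0, 2.971]
force: [-1.0, -0.2, -0.5]
opening: 0.0091
gripper_force: 25.0
```

Run:
```python
from h import *
s=env.get_state(); print(s["q"],s["tcp_pos"],s["tool_rot"])
c=eyes.camera("scene"); cv2.imwrite("pics/s2.png",cv2.resize(c["frame"][60:300,220:460],None,fx=2.4,fy=2.4))
for n,c,W in(("scene",c,pts(c)),)+(("wrist",)+wrist(),):
    Z=W[...,2]; yaw=-.172; d=np.array([np.cos(yaw),np.sin(yaw)]); nn=np.array([-d[1],d[0]])
    t=(W[...,:2]-s["tcp_pos"][:2])@d; l=(W[...,:2]-s["tcp_pos"][:2])@nn
    hsv=cv2.cvtColor(c["frame"],cv2.COLOR_BGR2HSV)
    m=(abs(l)<.02)&(Z>.19)&(Z<.26)&(abs(t)<.13)
    for a,b in((-.1,-.07),(-.07,-.035),(.03,.06),(.06,.09)):
        k=m&(t>a)&(t<b); print(n,a,b,k.sum(),"lat",np.nanmedian(l[k]).round(4),"top z",np.nanpercentile(Z[k],[50,95]).round(4))
    print("t ends",np.nanpercentile(t[m],[0,1,99,100]))
```

```text
[ 3.87056109e-01  6.07822788e-01  1.08169480e+00 -8.55229699e-06
  1.45168990e+00 -1.01360261e+00] [0.61760714 0.29126896 0.20517282] [3.14139618e+00 3.31398396e-04 2.97145603e+00]
scene -0.1 -0.07 69 lat -0.0084 top z [0.2265 0.2322]
scene -0.07 -0.035 72 lat -0.0089 top z [0.2256 0.2318]
scene 0.03 0.06 62 lat -0.0048 top z [0.227  0.2301]
scene 0.06 0.09 68 lat -0.0048 top z [0.2275 0.2298]
t ends [-0.10141586 -0.09963931  0.11409782  0.11623642]
wrist -0.1 -0.07 2125 lat -0.0015 top z [0.2299 0.2312]
wrist -0.07 -0.035 2334 lat -0.0014 top z [0.2301 0.2312]
wrist 0.03 0.06 183 lat -0.0015 top z [0.2266 0.2279]
wrist 0.06 0.09 427 lat -0.0014 top z [0.2269 0.2282]
t ends [-0.10259348 -0.10070205  0.08661014  0.09645354]
```

Request:
servo_tool(
  increments=[
    [[0, 0, 0], [0, -0.012, 0.4], 1],
    [[0, 0, 0], [0, 0, 0.4], 1],
    [[0, 0, 0], [0, 0, 0.3], 1],
    [[0, 0, 0], [0, 0, 0.2], 1],
    [[0, 0, 0], [0, 0, 0.1], 1],
  ],
)

```text
time: 7.12
tcp_pos: [0.6177, 0.2887, 0.0642]
tool_rot: [-3.141, -0.0, 2.967]
force: [-0.2, -0.0, -0.7]
opening: 0.0093
gripper_force: 25.0
```

Request:
servo_tool(
  increments=[
    [[0, 0, 0], [0, 0, 0.03], 1],
    [[0, 0, 0], [0, 0, 0.01], 1],
    [[0, 0, 0], [0, 0, 0], 1],
  ],
)

```text
time: 7.5
tcp_pos: [0.6181, 0.289, 0.0614]
tool_rot: [3.141, 0.001, 2.968]
force: [-1.0, -0.9, 1.7]
opening: 0.009
gripper_force: 25.0
```

Request:
servo_tool(
  increments=[
    [[0, 0, 0], [0, 0, 0], -1],
    [[0, 0, 0], [0, 0, 0], -1],
    [[0, 0, 0], [0, 0, 0], -1],
    [[0, 0, 0], [0, 0, 0], -1],
    [[0, 0, 0], [0, 0, 0], -1],
  ],
)

```text
time: 8.12
tcp_pos: [0.6177, 0.2888, 0.0604]
tool_rot: [-3.142, -0.0, 2.968]
force: [-0.4, -0.3, 0.5]
opening: 0.0557
gripper_force: 0.0
```

Request:
servo_tool(
  increments=[
    [[0, 0, 0], [0, 0, -0.2], -1],
    [[0, 0, 0], [0, 0, -0.5], -1],
    [[0, 0, 0], [0, 0, -0.5], -1],
    [[0, 0, 0], [0.4, 0, 0], -1],
    [[0, 0, 0], [0.4, 0, 0], -1],
  ],
)

```text
time: 8.75
tcp_pos: [0.5381, 0.3027, 0.1824]
tool_rot: [3.14, 0.002, 2.967]
force: [0.9, 1.0, -0.6]
opening: 0.0942
gripper_force: 0.0
```

Request:
servo_tool(
  increments=[
    [[0, -1, 0], [0.4, 0, 0], -1],
    [[0, -1, 0], [0, 0, 0], -1],
    [[0, -1, 0], [0, 0, 0], -1],
    [[0, -1, 0], [0, 0, 0], -1],
    [[0, -1, 0], [0, 0, 0], -1],
  ],
)

```text
time: 9.38
tcp_pos: [0.4997, 0.3098, 0.1825]
tool_rot: [3.139, 0.505, 2.967]
force: [1.0, -0.0, 0.2]
opening: 0.0938
gripper_force: 0.0
```

Request:
servo_tool(
  increments=[
    [[0, -1, 0], [0, 0, 0], -1],
    [[0, -1, 0], [0, 0, 0], -1],
    [[0, 0, 0], [0, 0, 0], -1],
  ],
)

```text
time: 9.75
tcp_pos: [0.4989, 0.3099, 0.1811]
tool_rot: [-3.141, 0.7, 2.969]
force: [0.5, -0.5, -0.2]
opening: 0.0938
gripper_force: 0.0
```

```bash
cat >> h.py <<'E'
def rodline(c,W,zmin=.05,zmax=.1,box=(.45,.78,.25,.34)):
    X,Y,Z=W[...,0],W[...,1],W[...,2]; hsv=cv2.cvtColor(c["frame"],cv2.COLOR_BGR2HSV)
    m=(X>box[0])&(X<box[1])&(Y>box[2])&(Y<box[3])&(Z>zmin)&(Z<zmax)
    return m,hsv
E
python3 - <<'E'
from h import *
s=env.get_state(); print(s["time"],s["q"],s["tcp_pos"],s["tool_rot"])
yaw=-.172; d=np.array([np.cos(yaw),np.sin(yaw)]); nn=np.array([-d[1],d[0]]); O=np.array([.6255,.2887])
cs=eyes.camera("scene"); cv2.imwrite("pics/s3.png",cv2.resize(cs["frame"][60:300,220:500],None,fx=2.4,fy=2.4))
ct=eyes.camera("top")
for n,c,W in(("scene",cs,pts(cs)),("top",ct,pts(ct)),("wrist",)+wrist()):
    Z=W[...,2]; t=(W[...,:2]-O)@d; l=(W[...,:2]-O)@nn
    m=(abs(l)<.013)&(Z>.06)&(Z<.1)&(abs(t)<.14)
    for a,b in((-.12,-.06),(-.03,.06),(.09,.12)):
        k=m&(t>a)&(t<b); print(n,a,b,k.sum(),"lat",np.nanmedian(l[k]).round(4),"z",np.nanpercentile(Z[k],[50,95]).round(4)) if k.sum()>5 else print(n,a,"none")
    if m.sum()>5: print("t ends",np.nanpercentile(t[m],[0,1,99,100]))
zt=np.array([.643*d[0],.643*d[1],-.766]); G=np.array([*(O-.082*d),.080]); T=G+.019*zt
tgt=R.from_matrix(np.c_[np.cross([-d[1]*-1,d[0]*-1,0],zt),[d[1],-d[0],0],zt]); print(tgt.as_matrix(),tgt.as_euler('xyz'),T)
rel(T-.1*zt,tgt)
E
```

```text
9.75 [ 0.7268943   0.22510248  1.83548431 -0.80362234  0.77687189 -0.16700094] [0.49885722 0.30985316 0.18108362] [-3.1414538   0.69995706  2.96854599]
scene -0.12 -0.06 130 lat -0.0079 z [0.0865 0.0894]
scene -0.03 0.06 138 lat -0.0054 z [0.0834 0.0865]
scene 0.09 0.12 34 lat -0.0055 z [0.0833 0.0861]
t ends [-0.10896636 -0.1064402   0.10702985  0.10887564]
top -0.12 -0.06 182 lat -0.0045 z [0.0869 0.0894]
top -0.03 0.06 174 lat -0.0042 z [0.0834 0.0866]
top 0.09 0.12 33 lat -0.0053 z [0.0837 0.0857]
t ends [-0.10979457 -0.10821301  0.10433985  0.10821161]
wrist -0.12 -0.06 891 lat -0.0011 z [0.0862 0.0872]
wrist -0.03 0.06 342 lat -0.0022 z [0.0832 0.0842]
wrist 0.09 0.12 32 lat -0.0025 z [0.0829 0.0834]
t ends [-0.11147627 -0.11082996  0.096405    0.10535739]
[[ 7.54619890e-01 -1.71153179e-01  6.33447244e-01]
 [-1.31089899e-01 -9.85244431e-01 -1.10040216e-01]
 [ 6.42934103e-01  1.38777878e-17 -7.65921497e-01]] [ 3.14159265 -0.69832295 -0.172     ] [0.55674669 0.30064358 0.065446  ]
shift tool(100mm) [0.307 0.007 0.259]
turn tool(.1rad) [1.5000e-02 1.1000e-02 3.1389e+01]
```

View pics/s3.png

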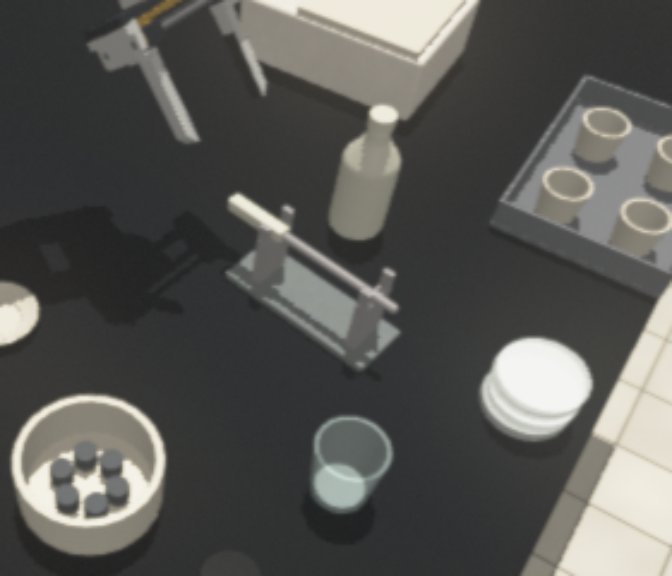

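The crop shows the rod lying in both saddles, with the handle end at (240,205) and the tip at (392,305). Now the tilted approach to the handle.

Request:
servo_tool(
  increments=[
    [[0, 0, 0], [0.3, -0.02, 0.26], -1],
    [[0, 0, 0], [0, 0, 0.3], -1],
    [[0, 0, 0], [0, 0, 0.3], -1],
    [[0, 0, 0], [0, 0, 0.25], -1],
    [[0, 0, 0], [0, 0, 0.15], -1],
  ],
)

```text
time: 10.52
tcp_pos: [0.5576, 0.2969, 0.0643]
tool_rot: [-3.141, 0.699, 2.966]
force: [0.5, -0.0, 0.3]
opening: 0.094
gripper_force: 0.0
```

Run:
```python
from h import *
yaw=-.172; d=np.array([np.cos(yaw),np.sin(yaw)]); nn=np.array([-d[1],d[0]]); O=np.array([.6255,.2887])-.0025*nn
s=env.get_state(); Rt=R.from_euler('xyz',s["tool_rot"]); g=s["tcp_pos"]-env.grasp_offset*Rt.as_matrix()[:,2]
print("grasp pt",g,"along",(g[:2]-O)@d,"lat",(g[:2]-O)@nn,s["tool_rot"],s["force"],s["q"])
```

```text
grasp pt [0.54570364 0.29899481 0.07869957] along -0.08038091273582687 lat -0.0010144939762365493 [-3.14129264  0.69948632  2.96617897] [ 0.48025656 -0.02844984  0.2769446 ] [ 0.63093132  0.47958388  1.81226106 -1.02760902  0.57407841  0.0501808 ]
```

Request:
servo_tool(
  increments=[
    [[0, 0, 0], [0, 0, 0], 1],
    [[0, 0, 0], [0, 0, 0], 1],
    [[0, 0, 0], [0, 0, 0], 1],
    [[0, 0, 0], [0, 0, 0], 1],
    [[0, 0, 0], [0, 0, 0], 1],
  ],
  squeeze=50,
)

```text
time: 11.15
tcp_pos: [0.5565, 0.2977, 0.065]
tool_rot: [3.141, 0.7, 2.968]
force: [0.0, -0.8, 0.1]
opening: 0.0476
gripper_force: 0.0
```

Request:
servo_tool(
  increments=[
    [[0, 0, 0], [0, 0, 0], 1],
    [[0, 0, 0], [0, 0, 0], 1],
    [[0, 0, 0], [0, 0, 0], 1],
    [[0, 0, 0], [0, 0, 0], 1],
    [[0, 0, 0], [0, 0, 0], 1],
  ],
)

```text
time: 11.78
tcp_pos: [0.5565, 0.2976, 0.0647]
tool_rot: [-3.142, 0.7, 2.968]
force: [1.2, 0.7, 0.2]
opening: 0.0155
gripper_force: 50.0
```

Request:
servo_tool(
  increments=[
    [[0, 0, 0], [-0.032, 0, -0.038], 1],
    [[0, 0, 0], [-0.16, 0, -0.19], 1],
    [[0, 0, 0], [-0.322, 0, -0.383], 1],
    [[0, 0, 0], [-0.322, 0, -0.383], 1],
    [[0, 0, 0], [-0.322, 0, -0.383], 1],
  ],
)

```text
time: 12.4
tcp_pos: [0.556, 0.2975, 0.2466]
tool_rot: [3.141, 0.699, 2.968]
force: [-0.4, 0.6, -0.8]
opening: 0.0157
gripper_force: 50.0
```

Request:
servo_tool(
  increments=[
    [[0, 1, 0], [0, -0.15, 0], 1],
    [[0, 1, 0], [0, -0.25, 0], 1],
    [[0, 1, 0], [0, -0.25, 0], 1],
    [[0, 1, 0], [0, -0.25, 0], 1],
    [[0, 1, 0], [0, -0.25, 0], 1],
  ],
)

```text
time: 13.02
tcp_pos: [0.5361, 0.1837, 0.2452]
tool_rot: [3.14, 0.197, 2.969]
force: [-0.4, -0.7, -0.5]
opening: 0.0154
gripper_force: 50.0
```

Request:
servo_tool(
  increments=[
    [[0, 1, 0], [0, -0.25, 0], 1],
    [[0, 1, 0], [0, -0.25, 0], 1],
    [[0, 1, 0], [0, -0.25, 0], 1],
    [[0, 1, 0], [0, -0.25, 0], 1],
    [[0, 1, 0], [0, -0.25, 0], 1],
  ],
)

```text
time: 13.65
tcp_pos: [0.5146, 0.0605, 0.2452]
tool_rot: [3.14, -0.303, 2.969]
force: [1.1, 0.8, 0.1]
opening: 0.0157
gripper_force: 50.0
```

Request:
servo_tool(
  increments=[
    [[0, 1, 0], [0, -0.25, 0], 1],
    [[0, 1, 0], [0, -0.25, 0], 1],
    [[0, 1, 0], [0, -0.15, 0], 1],
    [[0, 0, 0], [0, 0, 0], 1],
  ],
)

```text
time: 14.15
tcp_pos: [0.5038, -0.0035, 0.2435]
tool_rot: [3.141, -0.602, 2.967]
force: [0.3, 0.6, -1.1]
opening: 0.0158
gripper_force: 50.0
```

```bash
cat >> h.py <<'E'
def rod_pred(ang=0.70):
    "grasp point, rod direction and tip from the tool pose; ang = rod axis vs tool at the grasp"
    s=env.get_state(); M=R.from_euler('xyz',s["tool_rot"]).as_matrix(); g=s["tcp_pos"]-env.grasp_offset*M[:,2]
    d=-np.cos(ang)*M[:,0]+np.sin(ang)*M[:,2]
    return g,d,g+.190*d,M,s
E
python3 - <<'E'
from h import *
g,d,tip,M,s=rod_pred(); print(s["tcp_pos"],s["tool_rot"],"q",s["q"].round(3)); print("g",g,"d",d,"tip",tip,"incl",np.degrees(np.arcsin(-d[2])))
for n in("scene","top"):
    c=eyes.camera(n); W=pts(c); np.save(n+"4.npy",c,allow_pickle=True)
    Q=W-g; t=Q@d; r=np.linalg.norm(Q-t[...,None]*d,axis=-1)
    m=(t>.06)&(t<.21)&(r<.025); print(n,m.sum())
    if m.sum()>10:
        p=W[m]; f=cv2.fitLine(p.astype(np.float32),cv2.DIST_HUBER,0,.001,.001).ravel(); print("dir",f[:3],"tmax",t[m].max(),"off",f[3:]-g-((f[3:]-g)@d)*d)
    cv2.imwrite(f"pics/{n}4.png",c["frame"])
E
```

```text
[ 0.5038167  -0.00347596  0.24354295] [ 3.14110784 -0.60158098  2.96683979] q [-0.102  0.546  1.197  0.046  1.999 -1.492]
g [ 0.51429286 -0.00533482  0.25904245] d [ 0.26197855 -0.04593614 -0.96397983] tip [ 0.56406878 -0.01406269  0.07588629] incl 74.57508363512454
scene 218
dir [-0.26442435  0.03362206  0.96382016] tmax 0.19106308447013354 off [ 0.00337558 -0.00354981  0.00108653]
top 0
```

View pics/scene4.png

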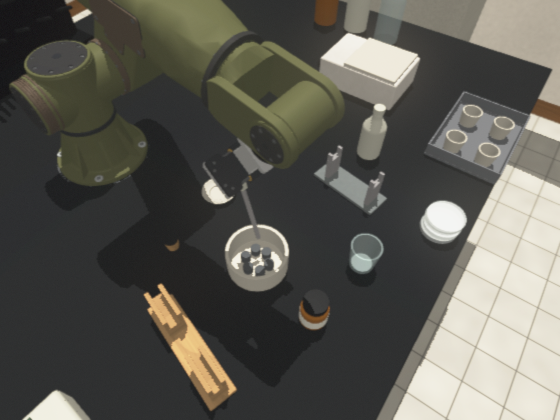

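The scene view shows the rod held steeply. Its tip is at about (257,238), over the jar's inner edge and just above the rim. I'll work out the way to the centre and the circle steps.

Run:
```python
from h import *
for n in("top","scene"):
    c=np.load(n+".npy",allow_pickle=True).item(); W=pts(c)
    m=((np.hypot(W[...,0]-.576,W[...,1]+.039)<.055)&(W[...,2]>.024)&(W[...,2]<.036)).astype(np.uint8)
    k,l,st,ce=cv2.connectedComponentsWithStats(m)
    C=np.array([W[l==i].mean(0) for i in range(1,k) if st[i,4]>12]); print(n,C.round(4).tolist(),"mean",C.mean(0)); print(np.hypot(*(C[:,:2]-[.576,-.039]).T).round(4))
g,d,tip,M,s=rod_pred(); cen=np.array([.577,-.039,.076])
print("to centre",((cen-tip)@M*10).round(3)," per 10mm x,y,z:",(M.T*.1).T.round(4).T.tolist() and [ (M.T@e*.1).round(4).tolist() for e in np.eye(3)])
```

```text
top [[0.6027, -0.0317, 0.0291], [0.5971, -0.0572, 0.0289], [0.5808, -0.0113, 0.0291], [0.5697, -0.0657, 0.0295], [0.5552, -0.0184, 0.0291], [0.5478, -0.0465, 0.0294]] mean [ 0.57556148 -0.03846722  0.0291855 ]
[0.0277 0.0279 0.0281 0.0274 0.0292 0.0292]
scene [[0.557, -0.0199, 0.0297], [0.5827, -0.0127, 0.0299], [0.5497, -0.0484, 0.0299], [0.6044, -0.0326, 0.0294], [0.5716, -0.0674, 0.0298], [0.5984, -0.0588, 0.0297]] mean [ 0.57729799 -0.03996129  0.02972644]
[0.027  0.0271 0.0279 0.0291 0.0287 0.0299]
to centre [-0.145 -0.235 -0.083]  per 10mm x,y,z: [[-0.0814, 0.0173, -0.0554], [0.0142, 0.0985, 0.0098], [0.0563, 0.0, -0.0827]]
```

Request:
servo_tool(
  increments=[
    [[0, 0, 0], [-0.07, -0.12, -0.04], 1],
    [[0, 0, 0], [-0.075, -0.115, -0.043], 1],
    [[0, 0, 0], [0, 0, 0], 1],
    [[0, 0, 0], [-0.056, 0, 0.083], 1],
    [[0, 0, 0], [-0.113, 0, 0.165], 1],
  ],
)

```text
time: 14.88
tcp_pos: [0.516, -0.0286, 0.2129]
tool_rot: [3.141, -0.599, 2.968]
force: [-0.8, 0.4, -1.5]
opening: 0.0154
gripper_force: 50.0
```

Request:
servo_tool(
  increments=[
    [[0, 0, 0], [-0.085, 0, 0.124], 1],
    [[0, 0, 0], [-0.056, 0, 0.083], 1],
    [[0, 0, 0], [-0.028, 0, 0.041], 1],
    [[0, 0, 0], [0, 0, 0], 1],
  ],
)

```text
time: 15.38
tcp_pos: [0.5159, -0.0288, 0.1833]
tool_rot: [3.142, -0.6, 2.968]
force: [-0.3, 0.1, -1.1]
opening: 0.0155
gripper_force: 50.0
```

Run:
```python
from h import *
g,d,tip,M,s=rod_pred(); print(s["time"],"tip",tip,s["force"],s["tool_rot"])
c=np.array([.5785,-.039]); r=.029; p=c+[0,0] 
# circle starting from +x going clockwise, 20 per turn
a=-2*np.pi*np.arange(21)/20; P=np.c_[c[0]+r*np.cos(a),c[1]+r*np.sin(a),np.full(21,.014)]
print("start",((P[0]-tip)@M*10).round(3))
for i in range(20): print(i,((P[i+1]-P[i])@M*10).round(3).tolist())
```

```text
15.375 tip [ 0.57638685 -0.03944309  0.01575516] [-0.25849397  0.08551655 -1.08565378] [ 3.14158574 -0.60001601  2.96782264]
start [-0.262  0.058 -0.158]
0 [-0.001, -0.091, -0.001]
1 [0.022, -0.087, 0.015]
2 [0.043, -0.074, 0.029]
3 [0.06, -0.055, 0.041]
4 [0.071, -0.029, 0.048]
5 [0.075, -0.002, 0.051]
6 [0.072, 0.027, 0.049]
7 [0.061, 0.052, 0.042]
8 [0.045, 0.073, 0.031]
9 [0.024, 0.086, 0.017]
10 [0.001, 0.091, 0.001]
11 [-0.022, 0.087, -0.015]
12 [-0.043, 0.074, -0.029]
13 [-0.06, 0.055, -0.041]
14 [-0.071, 0.029, -0.048]
15 [-0.075, 0.002, -0.051]
16 [-0.072, -0.027, -0.049]
17 [-0.061, -0.052, -0.042]
18 [-0.045, -0.073, -0.031]
19 [-0.024, -0.086, -0.017]
```

Request:
servo_tool(
  increments=[
    [[0, 0, 0], [-0.065, 0.015, -0.04], 1],
    [[0, 0, 0], [-0.065, 0.015, -0.04], 1],
    [[0, 0, 0], [-0.065, 0.014, -0.039], 1],
    [[0, 0, 0], [-0.067, 0.014, -0.039], 1],
    [[0, 0, 0], [0, 0, 0], 1],
  ],
)

```text
time: 16.0
tcp_pos: [0.5473, -0.0284, 0.1812]
tool_rot: [3.142, -0.6, 2.968]
force: [0.6, -0.3, -0.3]
opening: 0.0158
gripper_force: 50.0
```

Request:
servo_tool(
  increments=[
    [[0, 0, 0], [-0.001, -0.091, -0.001], 1],
    [[0, 0, 0], [0.022, -0.087, 0.015], 1],
    [[0, 0, 0], [0.043, -0.074, 0.029], 1],
    [[0, 0, 0], [0.06, -0.055, 0.041], 1],
    [[0, 0, 0], [0.071, -0.029, 0.048], 1],
  ],
)

```text
time: 16.62
tcp_pos: [0.5173, -0.0577, 0.1818]
tool_rot: [-3.142, -0.6, 2.967]
force: [0.5, 1.3, -0.9]
opening: 0.0157
gripper_force: 50.0
```

Request:
servo_tool(
  increments=[
    [[0, 0, 0], [0.075, -0.002, 0.051], 1],
    [[0, 0, 0], [0.072, 0.027, 0.049], 1],
    [[0, 0, 0], [0.061, 0.052, 0.042], 1],
    [[0, 0, 0], [0.045, 0.073, 0.031], 1],
    [[0, 0, 0], [0.024, 0.086, 0.017], 1],
  ],
)

```text
time: 17.25
tcp_pos: [0.4888, -0.0277, 0.1817]
tool_rot: [-3.141, -0.6, 2.968]
force: [1.0, -0.8, -0.6]
opening: 0.0153
gripper_force: 50.0
```

Run:
```python
from h import *
g,d,tip,M,s=rod_pred(); print(s["time"],"tip",tip,s["force"],s["moment"],s["tool_rot"])
c=eyes.camera("scene"); cv2.imwrite("pics/s5.png",cv2.resize(c["frame"][150:320,150:350],None,fx=3,fy=3)); W=pts(c)
m=(abs(W[...,0]-.576)<.09)&(abs(W[...,1]+.039)<.09)&(W[...,2]>.058)&(W[...,2]<.07); print(cv2.minEnclosingCircle(W[m][:,:2].astype(np.float32)))
```

```text
17.25 tip [ 0.54928791 -0.03836618  0.01415922] [ 0.95442025 -0.77622152 -0.63255254] [-0.31323945 -0.3409115   0.03165474] [-3.14135955 -0.59992545  2.96780485]
((0.5762447118759155, -0.03924601897597313), 0.07120390236377716)
```

View pics/s5.png

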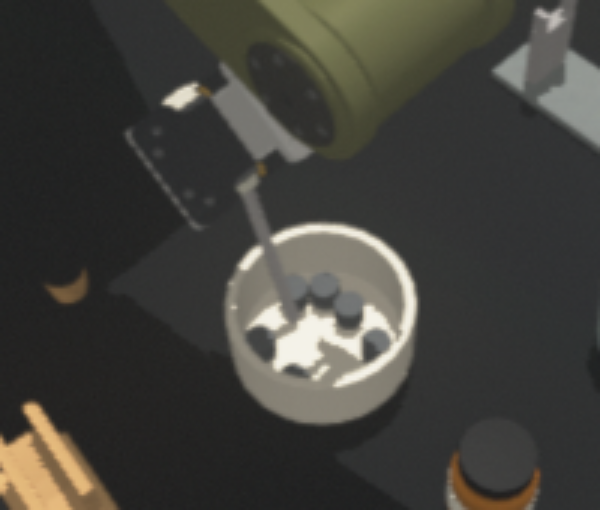

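The picture shows the jar in place and the rod tip in it at about (290,310). The beads are being swept outward and all are inside. I'll continue with two and a half circles.

Request:
servo_tool(
  increments=[
    [[0, 0, 0], [0.001, 0.091, 0.001], 1],
    [[0, 0, 0], [-0.022, 0.087, -0.015], 1],
    [[0, 0, 0], [-0.043, 0.074, -0.029], 1],
    [[0, 0, 0], [-0.06, 0.055, -0.041], 1],
    [[0, 0, 0], [-0.071, 0.029, -0.048], 1],
  ],
)

```text
time: 17.92
tcp_pos: [0.5185, 0.0009, 0.1814]
tool_rot: [3.142, -0.6, 2.968]
force: [0.2, 0.8, -0.8]
opening: 0.0156
gripper_force: 50.0
```

Request:
servo_tool(
  increments=[
    [[0, 0, 0], [-0.075, 0.002, -0.051], 1],
    [[0, 0, 0], [-0.072, -0.027, -0.049], 1],
    [[0, 0, 0], [-0.061, -0.052, -0.042], 1],
    [[0, 0, 0], [-0.045, -0.073, -0.031], 1],
    [[0, 0, 0], [-0.024, -0.086, -0.017], 1],
  ],
)

```text
time: 18.55
tcp_pos: [0.5471, -0.0292, 0.1815]
tool_rot: [-3.142, -0.6, 2.968]
force: [0.2, 0.5, -0.5]
opening: 0.0161
gripper_force: 50.0
```

Request:
servo_tool(
  increments=[
    [[0, 0, 0], [-0.001, -0.091, -0.001], 1],
    [[0, 0, 0], [0.022, -0.087, 0.015], 1],
    [[0, 0, 0], [0.043, -0.074, 0.029], 1],
    [[0, 0, 0], [0.06, -0.055, 0.041], 1],
    [[0, 0, 0], [0.071, -0.029, 0.048], 1],
  ],
)

```text
time: 19.18
tcp_pos: [0.5172, -0.0576, 0.1817]
tool_rot: [-3.142, -0.6, 2.968]
force: [0.7, -0.2, -0.7]
opening: 0.0156
gripper_force: 50.0
```

Request:
servo_tool(
  increments=[
    [[0, 0, 0], [0.075, -0.002, 0.051], 1],
    [[0, 0, 0], [0.072, 0.027, 0.049], 1],
    [[0, 0, 0], [0.061, 0.052, 0.042], 1],
    [[0, 0, 0], [0.045, 0.073, 0.031], 1],
    [[0, 0, 0], [0.024, 0.086, 0.017], 1],
  ],
)

```text
time: 19.8
tcp_pos: [0.4888, -0.0277, 0.1817]
tool_rot: [-3.142, -0.6, 2.968]
force: [-0.8, -0.1, -1.0]
opening: 0.0158
gripper_force: 50.0
```

Request:
servo_tool(
  increments=[
    [[0, 0, 0], [0.001, 0.091, 0.001], 1],
    [[0, 0, 0], [-0.022, 0.087, -0.015], 1],
    [[0, 0, 0], [-0.043, 0.074, -0.029], 1],
    [[0, 0, 0], [-0.06, 0.055, -0.041], 1],
    [[0, 0, 0], [-0.071, 0.029, -0.048], 1],
  ],
)

```text
time: 20.42
tcp_pos: [0.5186, 0.0008, 0.1814]
tool_rot: [-3.142, -0.6, 2.968]
force: [-0.1, 0.4, -0.9]
opening: 0.0158
gripper_force: 50.0
```

Request:
servo_tool(
  increments=[
    [[0, 0, 0], [-0.075, 0.002, -0.051], 1],
    [[0, 0, 0], [-0.072, -0.027, -0.049], 1],
    [[0, 0, 0], [-0.061, -0.052, -0.042], 1],
    [[0, 0, 0], [-0.045, -0.073, -0.031], 1],
    [[0, 0, 0], [-0.024, -0.086, -0.017], 1],
  ],
)

```text
time: 21.05
tcp_pos: [0.5471, -0.0292, 0.1815]
tool_rot: [-3.142, -0.6, 2.968]
force: [0.4, 0.5, 0.1]
opening: 0.0156
gripper_force: 50.0
```

Run:
```python
from h import *
g,d,tip,M,s=rod_pred(); print(s["time"],"tip pred",tip,s["force"],s["moment"])
c=eyes.camera("scene"); W=pts(c)
m=(abs(W[...,0]-.576)<.09)&(abs(W[...,1]+.039)<.09)&(W[...,2]>.058)&(W[...,2]<.07); print(cv2.minEnclosingCircle(W[m][:,:2].astype(np.float32)))
Q=W-g; t=Q@d; r=np.linalg.norm(Q-t[...,None]*d,axis=-1); m=(t>.05)&(t<.16)&(r<.02); p=W[m]; f=cv2.fitLine(p.astype(np.float32),cv2.DIST_HUBER,0,.001,.001).ravel(); print("dir pred",d,"seen",f[:3])
```

```text
21.05 tip pred [ 0.60753749 -0.03980036  0.01391636] [0.41910559 0.46742654 0.14961549] [-0.05077896 -0.32084418  0.03089501]
((0.5773210525512695, -0.03986375033855438), 0.0701451376080513)
dir pred [ 0.26330411 -0.04633312 -0.9635996 ] seen [-0.25305787  0.05778817  0.9657237 ]
```

Request:
servo_tool(
  increments=[
    [[0, 0, 0], [-0.001, -0.091, -0.001], 1],
    [[0, 0, 0], [0.022, -0.087, 0.015], 1],
    [[0, 0, 0], [0.043, -0.074, 0.029], 1],
    [[0, 0, 0], [0.06, -0.055, 0.041], 1],
    [[0, 0, 0], [0.071, -0.029, 0.048], 1],
  ],
)

```text
time: 21.72
tcp_pos: [0.5172, -0.0576, 0.1817]
tool_rot: [3.142, -0.6, 2.968]
force: [0.5, 0.4, -0.8]
opening: 0.0158
gripper_force: 50.0
```

Request:
servo_tool(
  increments=[
    [[0, 0, 0], [0.075, -0.002, 0.051], 1],
    [[0, 0, 0], [0.072, 0.027, 0.049], 1],
    [[0, 0, 0], [0.061, 0.052, 0.042], 1],
    [[0, 0, 0], [0.045, 0.073, 0.031], 1],
    [[0, 0, 0], [0.024, 0.086, 0.017], 1],
  ],
)

```text
time: 22.35
tcp_pos: [0.4888, -0.0276, 0.1817]
tool_rot: [3.142, -0.6, 2.968]
force: [0.1, 0.6, -1.5]
opening: 0.0155
gripper_force: 50.0
```

Request:
servo_tool(
  increments=[
    [[0, 0, 0], [0.001, 0.091, 0.001], 1],
    [[0, 0, 0], [-0.022, 0.087, -0.015], 1],
    [[0, 0, 0], [-0.043, 0.074, -0.029], 1],
    [[0, 0, 0], [-0.06, 0.055, -0.041], 1],
    [[0, 0, 0], [-0.071, 0.029, -0.048], 1],
  ],
)

```text
time: 22.98
tcp_pos: [0.5186, 0.0008, 0.1814]
tool_rot: [3.142, -0.6, 2.968]
force: [-0.5, 0.5, 0.6]
opening: 0.0159
gripper_force: 50.0
```

Request:
servo_tool(
  increments=[
    [[0, 0, 0], [-0.075, 0.002, -0.051], 1],
    [[0, 0, 0], [-0.072, -0.027, -0.049], 1],
    [[0, 0, 0], [-0.061, -0.052, -0.042], 1],
    [[0, 0, 0], [-0.045, -0.073, -0.031], 1],
    [[0, 0, 0], [-0.024, -0.086, -0.017], 1],
  ],
)

```text
time: 23.6
tcp_pos: [0.5471, -0.0292, 0.1815]
tool_rot: [-3.142, -0.6, 2.967]
force: [-0.1, -0.2, -0.5]
opening: 0.0158
gripper_force: 50.0
```

Request:
servo_tool(
  increments=[
    [[0, 0, 0], [-0.001, -0.091, -0.001], 1],
    [[0, 0, 0], [0.022, -0.087, 0.015], 1],
    [[0, 0, 0], [0.043, -0.074, 0.029], 1],
    [[0, 0, 0], [0, 0, 0], 1],
    [[0, 0, 0], [0.056, 0, -0.083], 1],
  ],
)

```text
time: 24.22
tcp_pos: [0.5348, -0.0517, 0.1917]
tool_rot: [3.141, -0.601, 2.968]
force: [-0.5, 0.1, -0.6]
opening: 0.0156
gripper_force: 50.0
```

Request:
servo_tool(
  increments=[
    [[0, 0, 0], [0.113, 0, -0.165], 1],
    [[0, 0, 0], [0.17, 0, -0.25], 1],
    [[0, 0, 0], [0.17, 0, -0.25], 1],
    [[0, 0, 0], [0.056, 0, -0.083], 1],
    [[0, 0, 0], [0, 0, 0], 1],
  ],
)

```text
time: 24.85
tcp_pos: [0.5354, -0.0518, 0.2821]
tool_rot: [3.142, -0.599, 2.968]
force: [0.1, -0.5, -1.1]
opening: 0.0157
gripper_force: 50.0
```

Run:
```python
from h import *
g,d,tip,M,s=rod_pred(); print(s["time"],"tcp",s["tcp_pos"],"tip pred",tip,s["tool_rot"])
c=eyes.camera("scene"); W=pts(c); cv2.imwrite("pics/s6.png",cv2.resize(c["frame"][120:330,140:350],None,fx=2.8,fy=2.8))
m=(abs(W[...,0]-.576)<.09)&(abs(W[...,1]+.039)<.09)&(W[...,2]>.058)&(W[...,2]<.07); print(cv2.minEnclosingCircle(W[m][:,:2].astype(np.float32)))
Q=W-g; t=Q@d; r=np.linalg.norm(Q-t[...,None]*d,axis=-1); m=(t>.05)&(t<.25)&(r<.02); p=W[m]; f=cv2.fitLine(p.astype(np.float32),cv2.DIST_HUBER,0,.001,.001).ravel(); print("dir pred",d,"seen",f[:3],"tmax",np.percentile(t[m],[99,100]),"off",f[3:]-g-((f[3:]-g)@d)*d)
```

```text
24.85 tcp [ 0.53536839 -0.05177721  0.28210766] tip pred [ 0.5959947  -0.0623952   0.11458793] [ 3.14152565 -0.59934915  2.96810003]
((0.5766082406044006, -0.03944268077611923), 0.07079314440488815)
dir pred [ 0.26410821 -0.04624234 -0.96338388] seen [-0.25577742  0.04605451  0.9656381 ] tmax [0.18873237 0.24753921] off [ 0.00296376 -0.00349666  0.00098034]
```

View pics/s6.png

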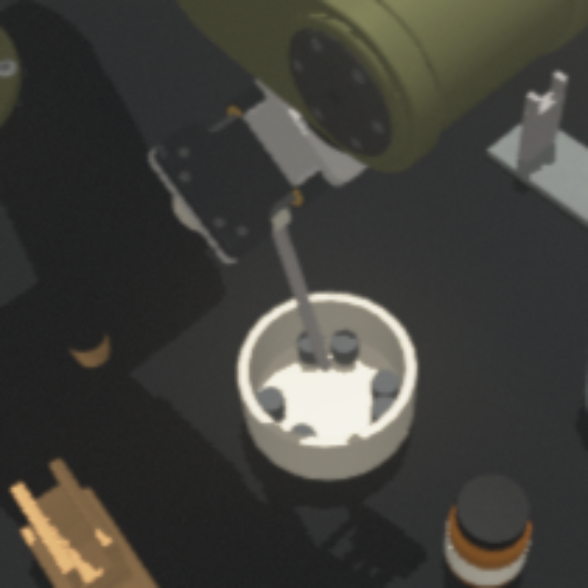

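The crop shows the ring place empty and the beads out along the jar wall, e.g. (310,348), (385,382) and (270,402). The jar is unmoved. Now back to the rest, turning the rod level.

Request:
servo_tool(
  increments=[
    [[0, -1, 0], [0, 0.15, 0], 1],
    [[0, -1, 0], [0, 0.25, 0], 1],
    [[0, -1, 0], [0, 0.25, 0], 1],
    [[0, -1, 0], [0, 0.25, 0], 1],
    [[0, -1, 0], [0, 0.25, 0], 1],
  ],
)

```text
time: 25.52
tcp_pos: [0.555, 0.0622, 0.2809]
tool_rot: [-3.142, -0.099, 2.968]
force: [0.2, 0.1, -1.1]
opening: 0.0157
gripper_force: 50.0
```

Request:
servo_tool(
  increments=[
    [[0, -1, 0], [0, 0.25, 0], 1],
    [[0, -1, 0], [0, 0.25, 0], 1],
    [[0, -1, 0], [0, 0.25, 0], 1],
    [[0, -1, 0], [0, 0.25, 0], 1],
    [[0, -1, 0], [0, 0.35, 0], 1],
  ],
)

```text
time: 26.15
tcp_pos: [0.5782, 0.1949, 0.281]
tool_rot: [-3.141, 0.402, 2.968]
force: [0.2, -0.9, -1.1]
opening: 0.0157
gripper_force: 50.0
```

Request:
servo_tool(
  increments=[
    [[0, -1, 0], [0, 0.35, 0], 1],
    [[0, -1, 0], [0, 0.35, 0], 1],
    [[0, -1, 0], [0, 0.23, 0], 1],
    [[0, 0, 0], [0, 0, 0], 1],
  ],
)

```text
time: 26.65
tcp_pos: [0.5933, 0.2872, 0.2794]
tool_rot: [-3.138, 0.697, 2.973]
force: [0.6, 0.6, -0.9]
opening: 0.0159
gripper_force: 50.0
```

```bash
cat > chk.py <<'E'
from h import *
g,d,tip,M,s=rod_pred(); print(s["time"],"tcp",s["tcp_pos"],s["tool_rot"],"g",g,"d",d)
for n in("wrist","scene"):
    if n=="wrist": c,W=wrist()
    else: c=eyes.camera(n); W=pts(c)
    Q=W-g; t=Q@d; r=np.linalg.norm(Q-t[...,None]*d,axis=-1)
    for nm,a,b,h in(("handle",-.02,.04,.008),("shaft",.055,.18,.005)):
        m=(t>a)&(t<b)&(r<.022); p=W[m]
        if len(p)<10: print(n,nm,"none"); continue
        f=cv2.fitLine(p.astype(np.float32),cv2.DIST_HUBER,0,.001,.001).ravel(); f*=1; v=f[:3]*np.sign(f[0]); print(n,nm,len(p),"yaw",np.arctan2(v[1],v[0]).round(3),"pitch",np.arcsin(v[2]).round(3),"axis-ish z minus pred",(np.percentile(p[:,2]-(g+t[m][:,None]*d)[:,2],95)-h).round(4))
    m=(r<.012)&(abs(t)<.25); print("t",np.nanpercentile(t[m],[1,99]).round(4))
yaw=-.172; dd=np.array([np.cos(yaw),np.sin(yaw),0]); nn=np.array([-dd[1],dd[0],0]); O=np.array([.6255,.2887,.080])-.0*nn
rel(O-.0800*dd+[0,0,.04]+env.grasp_offset*M[:,2])
print("per 10mm down", (M.T@[0,0,-.1]).round(4))
E
python3 chk.py
```

```text
26.65 tcp [0.59325907 0.28723969 0.27941874] [-3.13807552  0.69708735  2.97298728] g [0.58137203 0.28933019 0.2938329 ] d [ 0.98543283 -0.17004018 -0.00290959]
wrist handle 2037 yaw -0.172 pitch 0.111 axis-ish z minus pred -0.0
wrist shaft 262 yaw -0.175 pitch -0.018 axis-ish z minus pred -0.0005
t [-0.0293  0.1224]
scene handle 328 yaw -0.52 pitch -0.233 axis-ish z minus pred 0.0098
scene shaft 323 yaw -0.171 pitch -0.004 axis-ish z minus pred 0.0027
t [-0.0087  0.1899]
shift tool(100mm) [1.416 0.085 1.104]
per 10mm down [0.0642 0.0003 0.0767]
```

Request:
servo_tool(
  increments=[
    [[0, 0, 0], [0.354, 0.021, 0.276], 1],
    [[0, 0, 0], [0.354, 0.021, 0.276], 1],
    [[0, 0, 0], [0.354, 0.021, 0.276], 1],
    [[0, 0, 0], [0.354, 0.022, 0.276], 1],
    [[0, 0, 0], [0, 0, 0], 1],
  ],
)

```text
time: 27.38
tcp_pos: [0.5586, 0.299, 0.1038]
tool_rot: [-3.136, 0.696, 2.97]
force: [-0.1, 0.7, -0.5]
opening: 0.0155
gripper_force: 50.0
```

```bash
python3 chk.py
```

```text
27.375 tcp [0.5586057  0.29901206 0.10377873] [-3.1361282   0.69564591  2.96990597] g [0.54675199 0.30117168 0.11821014] d [ 0.98468117 -0.17431033 -0.00434669]
wrist handle 2048 yaw -0.142 pitch 0.066 axis-ish z minus pred 0.0
wrist shaft 261 yaw -0.151 pitch -0.012 axis-ish z minus pred -0.0004
t [-0.0293  0.1221]
scene handle 236 yaw -0.461 pitch -0.147 axis-ish z minus pred 0.0093
scene shaft 217 yaw -0.173 pitch -0.003 axis-ish z minus pred 0.0049
t [-0.0034  0.1907]
shift tool(100mm) [ 0.032 -0.004  0.007]
per 10mm down [0.0641 0.0004 0.0768]
```

Request:
servo_tool(
  increments=[
    [[0, 0, 0], [0.1, 0, 0.11], 1],
    [[0, 0, 0], [0.1, 0, 0.11], 1],
    [[0, 0, 0], [0.05, 0, 0.05], 1],
    [[0, 0, 0], [0.025, 0, 0.025], 1],
    [[0, 0, 0], [0, 0, 0], 1],
  ],
)

```text
time: 28.1
tcp_pos: [0.5578, 0.3011, 0.0669]
tool_rot: [3.141, 0.701, 2.967]
force: [0.5, 0.1, -1.1]
opening: 0.0155
gripper_force: 50.0
```

Request:
servo_tool(
  increments=[
    [[0, 0, 0], [0.009, 0, 0.011], 1],
    [[0, 0, 0], [0, 0, 0], 1],
  ],
)

```text
time: 28.35
tcp_pos: [0.5575, 0.3011, 0.065]
tool_rot: [3.141, 0.7, 2.968]
force: [-0.1, -0.4, 0.2]
opening: 0.0157
gripper_force: 50.0
```

Request:
servo_tool(
  increments=[
    [[0, 0, 0], [0, 0, 0], -1],
    [[0, 0, 0], [0, 0, 0], -1],
    [[0, 0, 0], [0, 0, 0], -1],
    [[0, 0, 0], [0, 0, 0], -1],
    [[0, 0, 0], [0, 0, 0], -1],
  ],
)

```text
time: 28.98
tcp_pos: [0.5575, 0.301, 0.0648]
tool_rot: [-3.142, 0.7, 2.968]
force: [0.3, -0.3, 0.4]
opening: 0.0621
gripper_force: 0.0
```

Request:
servo_tool(
  increments=[
    [[0, 0, 0], [0, 0, -0.1], -1],
    [[0, 0, 0], [0, 0, -0.3], -1],
    [[0, 0, 0], [0, 0, -0.4], -1],
    [[0, 0, 0], [0, 0, -0.4], -1],
    [[0, 0, 0], [0, 0, 0], -1],
  ],
)

```text
time: 29.6
tcp_pos: [0.4807, 0.3156, 0.1592]
tool_rot: [3.137, 0.702, 2.967]
force: [0.3, 0.0, 0.1]
opening: 0.094
gripper_force: 0.0
```

Run:
```python
from h import *
s=env.get_state(); print(s["time"],s["tcp_pos"],s["force"])
yaw=-.172; d=np.array([np.cos(yaw),np.sin(yaw)]); nn=np.array([-d[1],d[0]]); O=np.array([.6255,.2887])
cs=eyes.camera("scene"); cv2.imwrite("pics/s7.png",cv2.resize(cs["frame"][60:320,150:500],None,fx=2.2,fy=2.2))
ct=eyes.camera("top"); cv2.imwrite("pics/t7.png",ct["frame"])
for n,c,W in(("scene",cs,pts(cs)),("top",ct,pts(ct))):
    X,Y,Z=W[...,0],W[...,1],W[...,2]; t=(W[...,:2]-O)@d; l=(W[...,:2]-O)@nn
    m=(abs(l)<.013)&(Z>.06)&(Z<.1)&(abs(t)<.14)
    for a,b in((-.12,-.06),(-.03,.06),(.09,.12)):
        k=m&(t>a)&(t<b); print(n,a,b,k.sum(),"lat",np.nanmedian(l[k]).round(4),"z",np.nanpercentile(Z[k],[50,95]).round(4)) if k.sum()>5 else print(n,a,"none")
    if m.sum()>5: print("t ends",np.nanpercentile(t[m],[0,1,99,100]))
    m=(abs(X-.576)<.09)&(abs(Y+.039)<.09)&(Z>.058)&(Z<.07); print("jar",cv2.minEnclosingCircle(W[m][:,:2].astype(np.float32)))
    m=((np.hypot(X-.576,Y+.039)<.058)&(Z>.02)&(Z<.036)).astype(np.uint8); k,L,st,_=cv2.connectedComponentsWithStats(m)
    print("beads",[(st[i,4].item(),W[L==i].mean(0).round(3).tolist(), np.hypot(*(W[L==i].mean(0)[:2]-[.576,-.039])).round(3).item()) for i in range(1,k) if st[i,4]>8])
```

```text
29.6 [0.48073977 0.31559393 0.15920565] [0.33398254 0.04208169 0.07330226]
scene -0.12 -0.06 135 lat -0.0065 z [0.0868 0.0898]
scene -0.03 0.06 136 lat -0.0036 z [0.0837 0.0868]
scene 0.09 0.12 34 lat -0.0031 z [0.0832 0.0859]
t ends [-0.10946414 -0.10723694  0.10686854  0.10987364]
jar ((0.5769125819206238, -0.03912711143493652), 0.0704028531908989)
beads [(84, [0.54, -0.013, 0.029], 0.045), (88, [0.562, 0.003, 0.029], 0.044), (140, [0.615, -0.016, 0.03], 0.045), (87, [0.545, -0.074, 0.03], 0.047), (30, [0.583, -0.08, 0.03], 0.042)]
top -0.12 -0.06 181 lat -0.0032 z [0.0868 0.0901]
top -0.03 0.06 172 lat -0.0022 z [0.0835 0.0869]
top 0.09 0.12 35 lat -0.0023 z [0.0835 0.0868]
t ends [-0.10918588 -0.1077399   0.1061247   0.10997852]
jar ((0.5763250589370728, -0.03886236250400543), 0.06991932541131973)
beads [(156, [0.616, -0.018, 0.029], 0.045), (79, [0.584, -0.085, 0.029], 0.046), (80, [0.56, 0.005, 0.029], 0.047), (82, [0.543, -0.073, 0.029], 0.048), (75, [0.538, -0.012, 0.029], 0.047)]
```

View pics/t7.png

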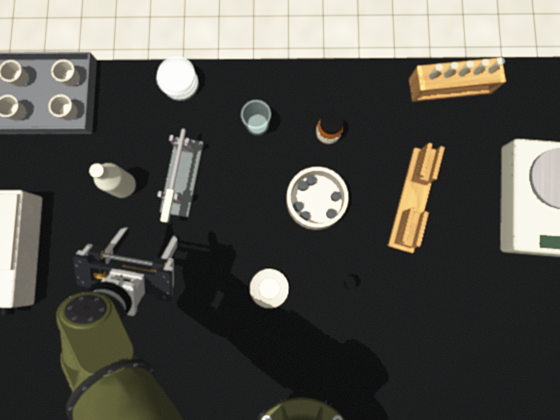

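The top view shows the rod lying in the rest from (183,135) to (167,215). All six beads are out along the wall of the unmoved jar at (318,198), and the gripper is clear. Handing in.

```bash
python3 -c "
from workcell import order; print(order.finish_job())"
```

```text
the job is handed in; nothing more can be done
None
```

Job handed in: the rod went from the rack to the rest, was retaken by its handle, stirred just over three clockwise circles, and was laid back in the rest and released, with all six beads moved out to the wall and still in the unmoved jar (30 s of the 72 s used).

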